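# Put the removed cabinet parts into their test nests

### The job

Put the four parts taken from the control cabinet, the stepped breaker, the square fan, the round buzzer and the long battery pack, each into the test nest whose recess has its outline, upright and flat on the recess floor. The battery pack is still in its roofed bay: draw it out through the open front first.

Things in the scene. Friction and masses are not known exactly. Their poses are not given: they have to be found in the camera images.
- breaker: Circuit breaker module, white plastic block with a stepped top, loose, standing on its foot on the bench. Base 70 mm (x) by 36 mm (y), 34 mm high; a middle step 44 mm (x) by 36 mm (y) reaches 48 mm, and a small black toggle bar on it reaches 52 mm. About 0.16 kg. Origin: centre of its underside; z up, x along the 70 mm length. Grip it across its 36 mm width (y).
- fan: Square axial fan, black plastic, lying flat, loose, 50 by 50 mm and 28 mm high, with a round grey grille opening and blades on top (up to 1.5 mm proud). About 0.08 kg. Origin: centre of its underside; z up, x and y square to its sides.
- buzzer: Round buzzer, grey plastic, loose, standing on its flat base: a cylinder 46 mm in diameter up to 30 mm high, then tapering to a 32 mm neck that ends at 44 mm. About 0.09 kg. Origin: centre of its underside; z is its axis, upward.
- battery: Battery pack, black plastic bar, loose, 100 mm (x) by 30 mm (y), 30 mm high, lying on the bench with its rear (+x) end inside the bay and its front (-x) end, with a grey band and two brass contacts (1 mm proud), sticking out 57 to 67 mm. About 0.18 kg. Origin: centre of its underside; z up, x along its length. It slides freely on the bench; once drawn out by 50 mm or more it is clear of the bay.
- bay: Steel battery bay screwed to the bench (fixed): side walls, rear wall and roof, no floor, open only at its front (-x). Inside 40 mm wide (y), 50 mm deep (x from -25 mm at the mouth to +25 mm at the rear wall), 35 mm high under the roof; walls 5 mm, roof 4 mm, top at 39 mm. Origin: centre of the inside, on the bench; z up, the battery comes out along -x. The battery can only leave through the front.
- nest_breaker: Test nest for the breaker, fixed: aluminium frame with a black floor and a rectangular recess, 52 mm (x) by 86 mm (y), that is the breaker's footprint with 8 mm to spare all round; the breaker's length goes along the nest's y, either way round. Frame 8 mm wide, outer size 68 by 102 mm; rim top 7 mm above the bench, recess floor 2 mm. Origin: centre of its underside, on the bench; z up.
- nest_fan: Test nest for the fan, fixed: aluminium frame with a black floor and a square recess 66 by 66 mm, 8 mm to spare all round the fan; the fan may be turned by any quarter. Frame 8 mm wide, outer size 82 by 82 mm; rim top 7 mm above the bench, recess floor 2 mm. Origin: centre of its underside, on the bench; z up, x and y square to its sides.
- nest_buzzer: Test nest for the buzzer, fixed: round aluminium ring with a black floor, recess 62 mm in diameter, 8 mm to spare all round the buzzer. Outer diameter 78 mm; rim top 7 mm above the bench, recess floor 2 mm. Origin: centre of its underside, on the bench; z up.
- nest_battery: Test nest for the battery pack, fixed: aluminium frame with a black floor and a long narrow recess, 46 mm (x) by 116 mm (y), 8 mm to spare all round the battery; the battery's length goes along the nest's y, either way round. Frame 8 mm wide, outer size 62 by 132 mm; rim top 7 mm above the bench, recess floor 2 mm. Origin: centre of its underside, on the bench; z up.
Things that resemble listed ones, but are neither listed nor needed, are in the scene too. Leave any pink or red look-alike of the breaker alone.

How it is judged:
By the outcome, as a careful person would: the job done as asked, in the order asked, and still so for the second after the job is handed in, with the robot touching nothing.
It also fails if it takes over 120 s, if anything falls off the work surface, if the arm or the gripper's body presses on something with over 40 N, if the wrist force passes 120 N, or if a joint passes its speed limit or range.

### The arm

A 6-joint arm with a two-finger parallel gripper is mounted at the origin on the work surface. World frame = base frame: x ahead of the robot, y to its left, z up, the work surface at z = 0. Lengths are in m, angles in degrees, forces in N, time in s.
With the tool pointing down it reaches from about 0.4 to 0.825 m from the base axis. Payload 7 kg.
Tool frame: the origin (TCP) lies at the very end of the fingers, on their centre line; the grasp point (between the pads) lies 19 mm behind it (r.hold_point_z is the distance from the TCP to the grasp point, in m); x points along the fingers, y is the direction in which the jaws open and shut, and the axes are right-handed (so a half turn about x gives the same grasp; the last joint's range is limited). The gripper opens to 88 mm and grips with 3 to 60 N. Pads are 19 mm wide; open, the fingers measure 130 mm over their backs; the gripper's body (78 mm by 193 mm) begins 47 mm behind the grasp point.
Start: joints at [91.049, 20.546, 0.682, 0, -70.136, -16.507], TCP at [0.18, 0.651, 0.227] pointing down, gripper open.
Joint ranges: [-176.03, 176.03], [-82.01, 121.73], [-58.28, 71.71], [-173.87, 95.51], [-174.79, -0.11], [-173.66, 173.66]. Speed limits (degrees/s): [136.94, 136.94, 172.46, 180, 180, 180].

### API

Orientations are given as [roll, pitch, yaw] about the fixed x, y, z axes, in that order (R = Rz(yaw) Ry(pitch) Rx(roll)).
In Python, from plant import r gives the robot as it stands. The module is installed in compiled form; this text tells all that it offers.
- The arm moves only by the shell command python3 -m creep 'ROWS' [FORCE]. ROWS is JSON, a list of rows, each a list of 7 numbers: the turn, a rotation vector about the tool's x, y, z in rad, then the shift along the tool's x, y, z in cm, then the opening in per cent of the stroke, from 0 (shut) to 100 (fully open). In form: [[rx, ry, rz, x, y, z, fingers], ...]. A call has 1 to 8 rows; each row shifts and turns the commanded pose from where the row before left it, along the tool's axes as they then stand; what a row does not reach is not made up. A row lasts 1/10 s, in which the tool goes at most 50 mm and 8.59 degrees, less where a joint would pass 70% of its speed; a pose out of reach is approached as far as the arm can. A call is refused whole if a number of a shift passes 5 or a number of a turn 0.15, either way. A call with a gripper value outside its range is refused whole. The fingers move at their own pace and stop on an object; FORCE is the grip in N (left out, the last holds). Time passes only in rows, so rows that do not move let the fingers close. It gives the time, the measured TCP pose, the force and the opening at its end, in the units of the state.
- r.get_state(): the state, without advancing time (a new reading comes with each control period).
- r.capture(name): name is "scene" or "side" or "wrist"; returns (picture, depth): 384x512x3 uint8, blue, green, red; 384x512 float32, m along the optical axis (not along the pixel's ray), 0 where there is no reading.
- r.camera_info(name): a dict with "fovy" (degrees; the focal length in pixels is half the picture's height over the tangent of half this angle, whatever the lens; pixels are square), "cx", "cy" (the principal point, pixels), "dist_coeffs" ([k1, k2, p1, p2, k3] as OpenCV has them; the pictures are not rectified), "camera_from_world" (4x4, takes a point from world to camera coordinates). Camera axes: x right, y down, z forward; pixel columns grow to the right and rows downward; lengths in m; the calibration is good to about 2 mm. A picture is of the moment at which its call begins: read the wrist's pose just before it. camera_info takes no time and is no camera call; for the wrist camera it gives the pose at the moment of the call.
- r.close_job(): hands the job in, once; it reports no verdict.
Trained networks look in the newest picture that a camera, given by its name, has taken for a name from the list of things; names that differ only in an ending like _2 or _b are one class to them, and where a whole thing is asked for, a point or a joint stands for the part that bears it (a point fixed in the world has none). Each returns a list of dicts, best first, with "score" (0 to 1); they miss things now and then, are a little off and sometimes report something else, mostly with a low value. They report only what shows in the picture. A call takes as long as a camera call. They do not tell look-alikes from the thing itself.
- r.look_for(query, camera): "rect" ([left, top, right, bottom] in pixels, round what is visible of it).
- r.masks_of(query, camera): "pixels" (384x512 bool, what is visible of it) and "rect" ([left, top, right, bottom] in pixels, round what is visible of it).
The state is a dict: "time_s": time; "joints": joint angles; "qd": joint speeds; "joint_torque": joint torques, N m; "tcp_pos": TCP position; "eef_rot": TCP orientation; "contact_force": force on the tool from outside, world axes, zero at the start; "moment": the same for the moment, N m; "gripper_width": finger opening in m.
Only numpy, scipy, OpenCV 4.12 (cv2) and the standard library are available. Lean on these libraries where they do the work, as an engineer would, in place of code of your own. Each camera call takes 0.05 s, during which the arm holds its last target. There are 200 camera calls.

## Working session

There is one attempt and no reset: what is moved stays moved. The work goes in short steps, Python scripts to look and compute and a shell command to move; the robot and the scene stay as the last step left them, time stands still between calls to the robot, and variables do not carry over. Pictures are saved under pics/ and viewed, about 12 in all and at most 16, crops included, and the job is handed in when it is done.

```bash
mkdir -p pics
cat > h.py <<'E'
import numpy as np, cv2
from plant import r
from scipy.spatial.transform import Rotation as R
def K(n):
    c=r.camera_info(n); f=192/np.tan(np.radians(c['fovy'])/2)
    return np.array([[f,0,c['cx']],[0,f,c['cy']],[0,0,1]]),np.array(c['dist_coeffs'],float),np.array(c['camera_from_world'])
def cloud(n,depth,cam=None):
    k,d,T=cam or K(n); v,u=np.mgrid[:384,:512]
    p=cv2.undistortPoints(np.stack([u,v],-1).reshape(-1,1,2).astype(np.float64),k,d).reshape(384,512,2)
    P=np.dstack([p*depth[...,None],depth]); return (P-T[:3,3])@T[:3,:3]
def onplane(n,uv,z,cam=None):
    k,d,T=cam or K(n); p=cv2.undistortPoints(np.array(uv,float).reshape(-1,1,2),k,d).reshape(-1,2)
    ray=np.c_[p,np.ones(len(p))]@T[:3,:3]; o=-T[:3,:3].T@T[:3,3]
    return o+ray*((z-o[2])/ray[:,2])[:,None]
E
python3 - <<'E'
from h import *
for n in("scene","side","wrist"):
    im,d=r.capture(n); P=cloud(n,d); cv2.imwrite(f'pics/{n}0.png',im); np.savez(f'{n}0.npz',im=im,d=d,P=P)
    print(n,K(n)[2].round(3).tolist())
    for q in "breaker fan buzzer battery bay nest_breaker nest_fan nest_buzzer nest_battery".split():
        for m in r.masks_of(q,n)[:4]:
            px=m['pixels']&(d>0); 
            if m['score']<.2 or px.sum()<20: continue
            X=P[px]; print(q,round(m['score'],2),np.round(m['rect']).astype(int).tolist(),np.median(X,0).round(3),'ztop',np.percentile(X[:,2],[5,95]).round(3))
print(r.get_state())
a=cv2.imread('pics/scene0.png');cv2.imwrite('pics/s2.png',cv2.resize(a,(800,600)))
E
```

```text
scene [[0.597, 0.802, 0.011, -0.288], [0.598, -0.436, -0.672, -0.255], [-0.534, 0.408, -0.741, 1.134], [0.0, 0.0, 0.0, 1.0]]
breaker 0.9 [107, 180, 140, 208] [ 0.305 -0.237  0.034] ztop [0.003 0.051]
breaker 0.74 [156, 194, 176, 236] [ 0.425 -0.186  0.035] ztop [0.003 0.052]
breaker 0.6 [174, 244, 210, 274] [ 0.552 -0.199  0.035] ztop [0.004 0.053]
fan 0.66 [114, 290, 148, 330] [ 0.574 -0.341  0.028] ztop [0.006 0.031]
buzzer 0.7 [93, 235, 115, 260] [ 0.417 -0.329  0.033] ztop [0.006 0.046]
battery 0.84 [266, 206, 288, 230] [0.565 0.004 0.03 ] ztop [0.003 0.032]
bay 0.85 [276, 224, 312, 260] [ 0.636 -0.01   0.038] ztop [0.007 0.041]
nest_breaker 0.71 [304, 114, 344, 140] [0.383 0.338 0.004] ztop [0.    0.009]
nest_fan 0.67 [263, 148, 302, 175] [0.409 0.16  0.003] ztop [0.001 0.008]
nest_buzzer 0.97 [332, 187, 359, 212] [0.604 0.19  0.003] ztop [0.001 0.008]
nest_buzzer 0.32 [358, 149, 410, 183] [0.586 0.356 0.004] ztop [0.001 0.009]
nest_battery 0.59 [358, 149, 410, 181] [0.586 0.355 0.004] ztop [0.001 0.009]
side [[0.785, -0.619, -0.016, -0.35], [-0.441, -0.541, -0.716, 0.247], [0.4
[... 1047 characters left out ...]
0.077, -0.959, 0.39], [0.0, 0.0, 0.0, 1.0]]
{'time_s': 1.5, 'joints': array([ 9.10476480e+01,  2.05454257e+01,  6.80286035e-01,  1.57315119e-04,
       -7.01353299e+01, -1.65080627e+01]), 'qd': array([-0.03267727, -0.01578249, -0.0324466 , -0.10861744, -0.00045102,
       -0.05507108]), 'joint_torque': array([-4.61353811e-04, -5.82372630e+01,  2.93302721e+01,  7.00252354e+00,
        1.25743050e-02, -1.23312773e-05]), 'tcp_pos': array([0.17993664, 0.65054073, 0.22655956]), 'eef_rot': array([123.99632394,  89.99950766, -71.46403733]), 'contact_force': array([-0.78429603,  0.2012324 , -0.20373875]), 'moment': array([ 0.04133259,  0.00294473, -0.00268748]), 'gripper_width': 0.08764971433218044}
```

Run:
```python
from h import *
a=cv2.imread('pics/scene0.png')[105:340,80:420]; b=cv2.imread('pics/side0.png')[110:320,150:410]
cv2.imwrite('pics/a1.png',cv2.resize(a,(800,553),interpolation=2)); cv2.imwrite('pics/b1.png',cv2.resize(b,(743,600),interpolation=2))
```

```text
(no output)
```

View pics/a1.png

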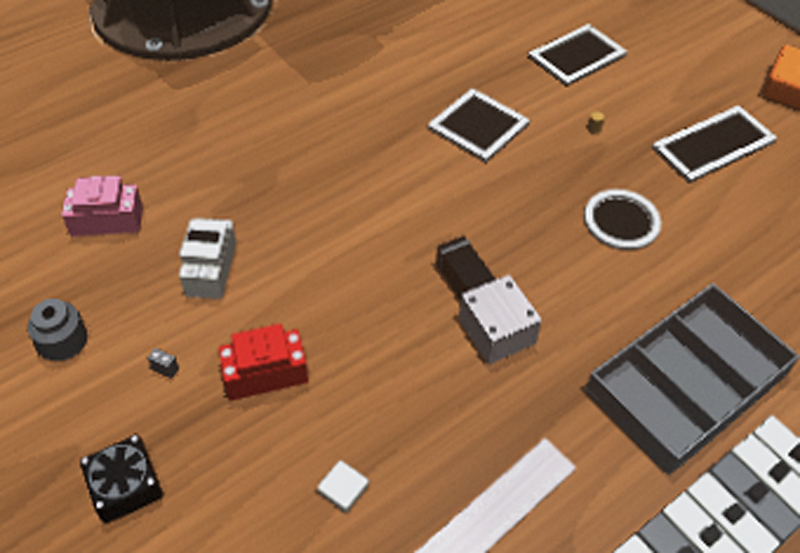

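View pics/b1.png

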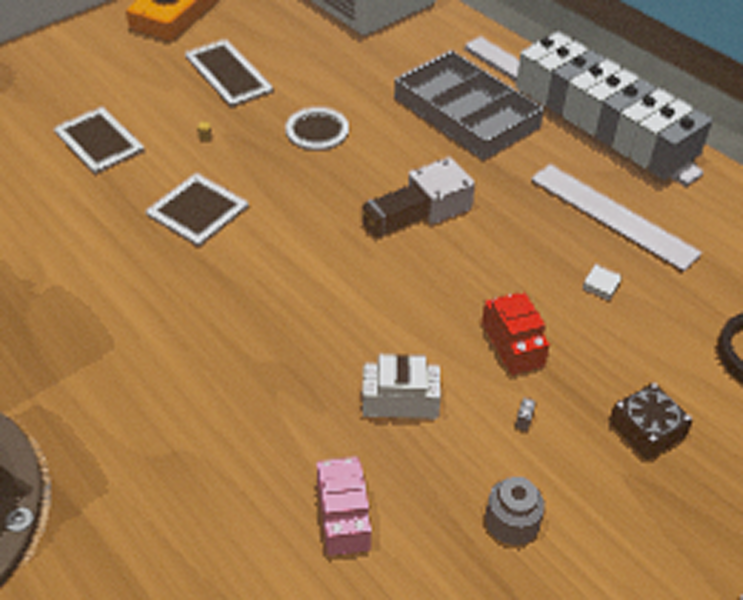

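Picture shows (full-image pixels): three breaker shapes. The pink one is at scene (123,193), the white one at (166,215) and the red one at (192,258). The white one fits "white, black toggle". The battery is at (277,217), in the bay. The nests are told apart by outline: rectangle (324,127), square (283,161), ring (345,198), long (384,165). Next I fit the poses from both clouds.

```bash
cat >> h.py <<'E'
def topfit(P,c,rad,z0,z1,hull=True):
    X=P.reshape(-1,3); s=(np.hypot(X[:,0]-c[0],X[:,1]-c[1])<rad)&(X[:,2]>z0)&(X[:,2]<z1)
    X=X[s]; 
    if len(X)<8: return None
    (cx,cy),(w,h),a=cv2.minAreaRect((X[:,:2]*1000).astype(np.float32))
    if w<h: w,h,a=h,w,a+90
    return f'c=({cx:.1f},{cy:.1f}) {w:.1f}x{h:.1f} longaxis {(a+90)%180-90:.1f} n={len(X)} zmed={np.median(X[:,2])*1000:.1f}'
def plan(x,y,z,jaw,n=8):
    """rows from the measured pose to TCP (x,y,z), pointing down, jaw axis at yaw jaw (mod 180)"""
    st=r.get_state(); A=R.from_euler('xyz',st['eef_rot'],degrees=True); p=np.array(st['tcp_pos'])
    best=None
    for k in(0,180):
        t=np.radians(jaw+k); ydir=np.array([np.cos(t),np.sin(t),0]); xd=np.array([0,0,-1.])
        B=R.from_matrix(np.c_[xd,ydir,np.cross(xd,ydir)]); w=(A.inv()*B).as_rotvec()
        if best is None or np.linalg.norm(w)<np.linalg.norm(best): best=w
    d=np.array([x,y,z])-p; print('t',round(st['time_s'],2),'tcp',p.round(4),'J',np.round(st['joints'],0),'w',round(st['gripper_width'],4),'F',st['contact_force'].round(1))
    print('shift now-axes cm',(A.inv().apply(d)*100).round(2),'turn rad',best.round(3))
    C=A
    if n: print([ [*(best/n).round(3).tolist(),*(C*R.from_rotvec(best*i/n)).inv().apply(d*100/n).round(2).tolist()] for i in range(n)])
E
python3 - <<'E'
from h import *
S=np.load('scene0.npz')['P'];D=np.load('side0.npz')['P']
for nm,c,rad,z0,z1 in [('breaker step',(.415,-.187),.06,.043,.056),('breaker all',(.415,-.187),.06,.028,.056),('fan',(.565,-.345),.05,.023,.034),('buzzer',(.405,-.333),.04,.04,.05),('buzzer all',(.405,-.333),.04,.01,.05),('battery',(.567,0),.05,.024,.0335),('bay',(.635,-.013),.05,.036,.045)]:
    print(nm,'\n  ',topfit(S,c,rad,z0,z1),'\n  ',topfit(D,c,rad,z0,z1))
for nm,c,rad in [('nb',(.383,.337),.07),('nf',(.408,.158),.065),('nz',(.603,.189),.05),('nbat',(.587,.352),.08)]:
    print(nm,'\n  ',topfit(S,c,rad,.0055,.012),'\n  ',topfit(D,c,rad,.0045,.012))
plan(.5,.02,.25,0,0)
E
```

```text
breaker step 
   c=(412.0,-178.9) 45.3x34.8 longaxis -41.0 n=264 zmed=48.3 
   c=(410.2,-179.7) 44.6x37.5 longaxis -43.3 n=207 zmed=47.2
breaker all 
   c=(411.5,-178.2) 72.9x35.7 longaxis -40.0 n=459 zmed=46.7 
   c=(409.0,-179.9) 68.5x39.6 longaxis -42.7 n=383 zmed=45.1
fan 
   c=(566.2,-340.9) 50.9x50.3 longaxis -8.8 n=698 zmed=28.9 
   c=(564.0,-343.3) 50.1x50.0 longaxis 82.5 n=334 zmed=27.9
buzzer 
   c=(404.8,-328.2) 31.2x30.3 longaxis 32.7 n=170 zmed=44.4 
   c=(401.3,-330.6) 31.4x27.9 longaxis 44.9 n=131 zmed=43.6
buzzer all 
   c=(407.2,-327.7) 45.2x40.0 longaxis -75.1 n=464 zmed=34.1 
   c=(399.7,-332.1) 45.4x40.4 longaxis -48.8 n=345 zmed=34.3
battery 
   c=(576.1,6.3) 83.9x38.1 longaxis -19.6 n=322 zmed=30.1 
   c=(571.5,-0.2) 76.0x51.2 longaxis -2.5 n=182 zmed=28.5
bay 
   c=(629.1,-2.3) 56.7x50.5 longaxis -10.3 n=554 zmed=39.2 
   c=(627.1,-4.5) 56.3x51.9 longaxis -12.1 n=184 zmed=38.2
nb 
   c=(383.4,341.6) 105.3x71.7 longaxis 89.3 n=221 zmed=7.9 
   c=(381.9,337.0) 103.9x67.6 longaxis 88.7 n=120 zmed=5.8
nf 
   c=(408.5,160.0) 84.0x83.7 longaxis -77.9 n=248 zmed=7.2 
   c=(406.9,158.5) 83.2x83.0 longaxis 13.1 n=164 zmed=6.1
nz 
   c=(604.1,187.3) 75.4x75.2 longaxis 89.2 n=207 zmed=7.2 
   c=(603.1,185.4) 75.3x74.3 longaxis -83.2 n=80 zmed=5.9
nbat 
   c=(586.3,356.8) 136.2x64.4 longaxis 83.0 n=329 zmed=7.5 
   c=(584.2,352.1) 135.4x63.4 longaxis 80.8 n=104 zmed=5.9
t 1.5 tcp [0.1799 0.6505 0.2266] J [ 91.  21.   1.   0. -70. -17.] w 0.0876 F [-0.8  0.2 -0.2]
shift now-axes cm [ -2.34  52.24 -47.66] turn rad [ 1.301 -0.    -0.   ]
```

Run:
```python
from h import *
plan(.52,.018,.22,79,0)
plan(.52,.018,.22,79,16)
```

```text
t 1.5 tcp [0.1799 0.6505 0.2266] J [ 91.  21.   1.   0. -70. -17.] w 0.0876 F [-0.8  0.2 -0.2]
shift now-axes cm [  0.66  51.9  -49.64] turn rad [-0.078 -0.    -0.   ]
t 1.5 tcp [0.1799 0.6505 0.2266] J [ 91.  21.   1.   0. -70. -17.] w 0.0876 F [-0.8  0.2 -0.2]
shift now-axes cm [  0.66  51.9  -49.64] turn rad [-0.078 -0.    -0.   ]
[[-0.005, -0.0, -0.0, 0.04, 3.24, -3.1], [-0.005, -0.0, -0.0, 0.04, 3.26, -3.09], [-0.005, -0.0, -0.0, 0.04, 3.27, -3.07], [-0.005, -0.0, -0.0, 0.04, 3.29, -3.05], [-0.005, -0.0, -0.0, 0.04, 3.3, -3.04], [-0.005, -0.0, -0.0, 0.04, 3.32, -3.02], [-0.005, -0.0, -0.0, 0.04, 3.33, -3.01], [-0.005, -0.0, -0.0, 0.04, 3.35, -2.99], [-0.005, -0.0, -0.0, 0.04, 3.36, -2.97], [-0.005, -0.0, -0.0, 0.04, 3.38, -2.96], [-0.005, -0.0, -0.0, 0.04, 3.39, -2.94], [-0.005, -0.0, -0.0, 0.04, 3.41, -2.92], [-0.005, -0.0, -0.0, 0.04, 3.42, -2.91], [-0.005, -0.0, -0.0, 0.04, 3.43, -2.89], [-0.005, -0.0, -0.0, 0.04, 3.45, -2.87], [-0.005, -0.0, -0.0, 0.04, 3.46, -2.86]]
```

```bash
python3 -m creep '[[-0.01,0,0,0,1.5,-1.5,100],[-0.01,0,0,0,3.3,-3.1,100],[-0.01,0,0,0,3.3,-3.1,100],[-0.01,0,0,0,3.3,-3.1,100],[-0.01,0,0,0,3.3,-3.1,100],[-0.01,0,0,0,3.3,-3.1,100],[-0.01,0,0,0,3.3,-3.1,100],[-0.01,0,0,0,3.3,-3.1,100]]' 30 && python3 -m creep '[[0,0,0,0,3.3,-3,100],[0,0,0,0,3.3,-3,100],[0,0,0,0,3.3,-3,100],[0,0,0,0,3.3,-3,100],[0,0,0,0,3.3,-3,100],[0,0,0,0,3.3,-3,100],[0,0,0,0,3.3,-3,100],[0,0,0,0,3.3,-3,100]]'
python3 - <<'E'
from h import *
plan(.52,.018,.22,79,0)
cam=K('wrist');im,d=r.capture('wrist');P=cloud('wrist',d,cam); cv2.imwrite('pics/w1.png',im)
for m in r.masks_of('battery','wrist')[:2]: print(m['score'],m['rect'])
print('bat',topfit(P,(.555,.01),.045,.024,.034)); print('bay',topfit(P,(.63,-.003),.05,.036,.046))
E
```

```text
time_s: 2.3
tcp_pos: [0.3496, 0.3562, 0.2269]
eef_rot: [-106.6, 89.9, 62.6]
contact_force: [1.5, 0.9, 0.9]
gripper_width: 0.0876
time_s: 3.1
tcp_pos: [0.5357, 0.0515, 0.227]
eef_rot: [-146.2, 89.9, 23.0]
contact_force: [1.0, 0.3, 0.7]
gripper_width: 0.0873
t 3.1 tcp [0.5357 0.0515 0.227 ] J [ 26.   8. -17.   0. -66.  53.] w 0.0873 F [1.  0.3 0.7]
shift now-axes cm [0.69 3.59 0.91] turn rad [ 0.002 -0.001  0.001]
0.63 [274.1, 89.5, 305.5, 155.4]
bat c=(568.3,10.4) 64.0x29.8 longaxis -10.0 n=1766 zmed=29.9
bay c=(628.4,-1.5) 54.6x50.1 longaxis -10.4 n=3076 zmed=39.1
```

View pics/w1.png

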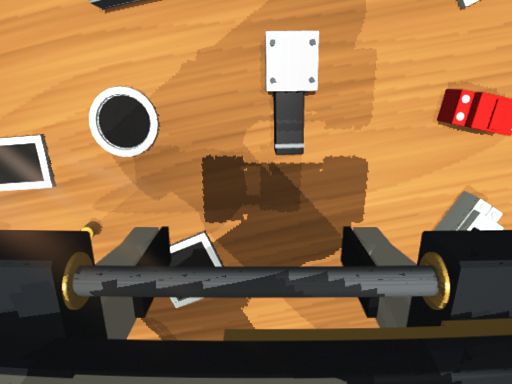

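Wrist picture (4 pictures viewed so far, this one w1): the battery front is at about (289,120), in the bay mouth at (292,90). The wrist fit agrees with the scene and side cameras to about 2 mm. Going over it.

Run:
```python
from h import *
plan(.563,.010,.227,80,0)
```

```text
t 3.2 tcp [0.5366 0.0493 0.2262] J [ 26.   8. -17.   0. -66.  53.] w 0.0875 F [ 0.1 -0.3 -0.3]
shift now-axes cm [-0.07  3.35 -3.35] turn rad [-0.02   0.    -0.001]
```

```bash
python3 -m creep '[[-0.02,0,0,0,1.7,-1.7,100],[0,0,0,0,1.7,-1.7,100],[0,0,0,4,0,0,100],[0,0,0,5,0,0,100],[0,0,0,5,0,0,100],[0,0,0,4,0,0,100],[0,0,0,2,0,0,100],[0,0,0,0,0,0,100]]' 30
python3 - <<'E'
from h import *
plan(.563,.010,.010,80,0)
E
```

```text
time_s: 4.0
tcp_pos: [0.5599, 0.0133, 0.0235]
eef_rot: [27.8, 89.6, -162.0]
contact_force: [0.2, -0.1, 0.5]
gripper_width: 0.0878
t 4.0 tcp [0.5599 0.0133 0.0235] J [ 21.  22. -27.  -0. -41.  59.] w 0.0878 F [ 0.2 -0.1  0.5]
shift now-axes cm [ 1.35  0.27 -0.36] turn rad [ 0.005  0.005 -0.003]
```

```bash
python3 -m creep '[[0,0.005,0,1.35,0.27,-0.2,100],[0,0,0,0,0,0,30],[0,0,0,0,0,0,20],[0,0,0,0,0,0,20],[0,0,0,0,0,0,20],[0,0,0,0,0,0,20],[0,0,0,0,0,0,20]]' 25
python3 - <<'E'
from h import *
plan(.563-.0689,.010+.0122,.010,80,0)
E
```

```text
time_s: 4.7
tcp_pos: [0.564, 0.0108, 0.0134]
eef_rot: [-176.8, 89.7, -6.6]
contact_force: [-0.1, 0.3, -0.5]
gripper_width: 0.0452
t 4.7 tcp [0.564  0.0108 0.0134] J [ 21.  23. -28.   0. -39.  59.] w 0.0452 F [-0.1  0.3 -0.5]
shift now-axes cm [0.3  0.06 7.08] turn rad [ 0.005 -0.005  0.   ]
```

```bash
python3 -m creep '[[0,0,0,0.2,0,0,0],[0,0,0,0,0,0,0],[0,0,0,0,0,0,0],[0,0,0,0,0,0,0],[0,0,0,0,0,0,0],[0,0,0,0,0,0,0]]' 25;  python3 -m creep '[[0,0,0,0,0,1,0],[0,0,0,0,0,1.5,0],[0,0,0,0,0,1.5,0],[0,0,0,0,0,1.5,0],[0,0,0,0,0,1.5,0],[0,0,0,0,0,0.5,0],[0,0,0,0,0,0,0]]' 25
python3 - <<'E'
from h import *
plan(.49,.024,.010,80,0)
E
```

```text
time_s: 5.3
tcp_pos: [0.5636, 0.0107, 0.0109]
eef_rot: [177.8, 89.7, -12.0]
contact_force: [-0.3, -0.3, -2.7]
gripper_width: 0.0303
time_s: 6.0
tcp_pos: [0.4891, 0.0235, 0.0109]
eef_rot: [-179.6, 89.7, -9.3]
contact_force: [-0.6, -0.1, -1.4]
gripper_width: 0.0299
t 6.0 tcp [0.4891 0.0235 0.0109] J [ 26.  18. -38.   0. -34.  54.] w 0.0299 F [-0.6 -0.1 -1.4]
shift now-axes cm [ 0.09 -0.07 -0.08] turn rad [ 0.005 -0.005  0.   ]
```

```bash
python3 -m creep '[[0,0,0,0,0,0,35],[0,0,0,0,0,0,35],[0,0,0,0,0,0,35]]' 25
python3 - <<'E'
from h import *
cam=K('wrist');im,d=r.capture('wrist');P=cloud('wrist',d,cam); cv2.imwrite('pics/w2.png',im)
print('bat',topfit(P,(.52,.018),.055,.024,.034)); 
im,d=r.capture('scene');P=cloud('scene',d);print(topfit(P,(.52,.018),.055,.024,.034))
im,d=r.capture('side');P=cloud('side',d);print(topfit(P,(.52,.018),.055,.024,.034))
plan(.5117,.0195,.010,80,0)
E
```

```text
time_s: 6.3
tcp_pos: [0.4905, 0.0234, 0.0107]
eef_rot: [-178.8, 89.7, -8.5]
contact_force: [-0.0, -0.1, -0.3]
gripper_width: 0.0306
bat c=(512.7,16.7) 97.6x60.0 longaxis -25.3 n=12989 zmed=29.9
c=(520.5,23.0) 85.6x60.5 longaxis 5.9 n=420 zmed=30.0
c=(473.9,16.5) 42.4x18.6 longaxis -71.1 n=42 zmed=28.7
t 6.45 tcp [0.4901 0.0233 0.0106] J [ 26.  18. -38.   0. -34.  54.] w 0.0305 F [-0.6  1.2  0.2]
shift now-axes cm [ 0.07  0.01 -2.19] turn rad [ 0.004 -0.005 -0.   ]
```

View pics/w2.png

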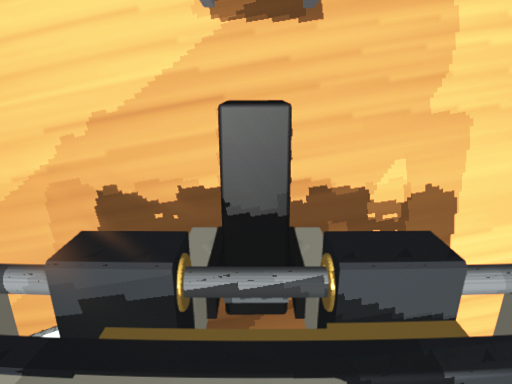

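Run:
```python
from h import *
print(onplane('wrist',[[256,102],[256,304],[220,104],[291,104]],.030).round(4))
plan(.5117,.0195,.010,80,0)
```

```text
[[ 0.5603  0.0113  0.03  ]
 [ 0.4685  0.0272  0.03  ]
 [ 0.562   0.0256  0.03  ]
 [ 0.5572 -0.0023  0.03  ]]
t 6.45 tcp [0.4901 0.0233 0.0106] J [ 26.  18. -38.   0. -34.  54.] w 0.0305 F [-0.6  1.2  0.2]
shift now-axes cm [ 0.07  0.01 -2.19] turn rad [ 0.004 -0.005 -0.   ]
```

```bash
python3 -m creep '[[0,0,0,0,0,0,60],[0,0,0,0,0,-0.4,60],[0,0,0,0,0,-1.3,60],[0,0,0,0.1,0,-0.5,60],[0,0,0,0,0,0,0],[0,0,0,0,0,0,0],[0,0,0,0,0,0,0],[0,0,0,0,0,0,0]]' 30;  python3 -m creep '[[0,0,0,0,0,0,0],[0,0,0,0,0,0,0],[0,0,0,-0.5,0,0,0],[0,0,0,-2,0,0,0],[0,0,0,-4,0,0,0],[0,0,0,-3,0,0,0],[0,0,0,-1,0,0,0]]' 30
python3 - <<'E'
from h import *
plan(.5855,.354,.12,172,13)
E
```

```text
time_s: 7.25
tcp_pos: [0.5112, 0.0197, 0.0097]
eef_rot: [178.8, 89.7, -11.0]
contact_force: [0.5, -0.2, -2.3]
gripper_width: 0.0297
time_s: 7.95
tcp_pos: [0.5128, 0.0204, 0.1185]
eef_rot: [-165.5, 89.4, 4.8]
contact_force: [0.7, 0.2, -2.5]
gripper_width: 0.0297
t 7.95 tcp [0.5128 0.0204 0.1185] J [ 24.  11. -29.   0. -50.  56.] w 0.0297 F [ 0.7  0.2 -2.5]
shift now-axes cm [ -0.05 -34.11  -1.55] turn rad [ 1.541 -0.006  0.01 ]
[[0.119, -0.0, 0.001, -0.0, -2.62, -0.12], [0.119, -0.0, 0.001, -0.01, -2.62, 0.19], [0.119, -0.0, 0.001, -0.01, -2.58, 0.5], [0.119, -0.0, 0.001, -0.01, -2.5, 0.8], [0.119, -0.0, 0.001, -0.01, -2.39, 1.09], [0.119, -0.0, 0.001, -0.01, -2.24, 1.37], [0.119, -0.0, 0.001, -0.01, -2.07, 1.62], [0.119, -0.0, 0.001, -0.01, -1.86, 1.86], [0.119, -0.0, 0.001, -0.01, -1.63, 2.06], [0.119, -0.0, 0.001, -0.01, -1.37, 2.24], [0.119, -0.0, 0.001, -0.01, -1.1, 2.39], [0.119, -0.0, 0.001, -0.01, -0.81, 2.5], [0.119, -0.0, 0.001, -0.01, -0.51, 2.58]]
```

```bash
python3 -m creep '[[0.12,0,0,0,-2.6,-0.1,0],[0.12,0,0,0,-2.6,0.2,0],[0.12,0,0,0,-2.6,0.5,0],[0.12,0,0,0,-2.5,0.8,0],[0.12,0,0,0,-2.4,1.1,0],[0.12,0,0,0,-2.2,1.4,0],[0.12,0,0,0,-2.1,1.6,0],[0.12,0,0,0,-1.9,1.9,0]]' 30;  python3 -m creep '[[0.12,0,0,0,-1.6,2.1,0],[0.12,0,0,0,-1.4,2.2,0],[0.12,0,0,0,-1.1,2.4,0],[0.12,0,0,0,-0.8,2.5,0],[0.1,0,0,0,-0.5,2.6,0],[0,0,0,0,0,0,0],[0,0,0,0,0,0,0]]' 30
python3 - <<'E'
from h import *
cam=K('wrist');im,d=r.capture('wrist');cv2.imwrite('pics/w3.png',im)
plan(.5855,.354,.012,172,0)
E
```

```text
time_s: 8.75
tcp_pos: [0.5563, 0.2261, 0.1141]
eef_rot: [-135.4, 89.8, -20.5]
contact_force: [0.4, 0.4, -1.7]
gripper_width: 0.0301
time_s: 9.45
tcp_pos: [0.5858, 0.3535, 0.1136]
eef_rot: [-115.2, 89.8, -33.1]
contact_force: [-0.3, -1.1, -2.3]
gripper_width: 0.0295
t 9.5 tcp [0.5858 0.3529 0.1139] J [ 47.  26.  -6.   0. -58. -56.] w 0.0299 F [-0.9 -0.5 -1.2]
shift now-axes cm [10.19  0.08  0.12] turn rad [ 0.002 -0.002  0.004]
```

View pics/w3.png

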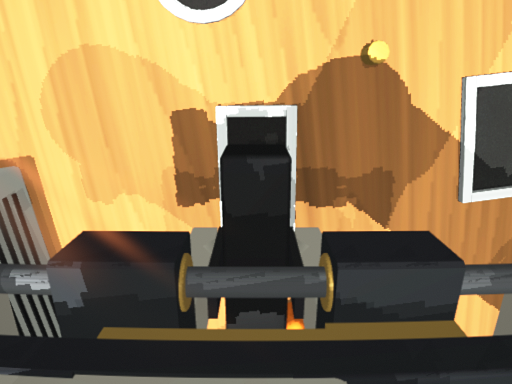

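Run:
```python
from h import *
q=onplane('wrist',[[217,106],[298,106]],.007); m=q.mean(0); u=np.r_[np.cos(np.radians(82)),np.sin(np.radians(82))]
print(q.round(4), np.linalg.norm(q[0]-q[1]), 'nest centre',m[:2]+u*.066)
```

```text
[[0.607  0.2872 0.007 ]
 [0.546  0.2957 0.007 ]] 0.06154669881749672 nest centre [0.5856977  0.35678128]
```

```bash
python3 -m creep '[[0,0,0,2,0.1,0.1,0],[0,0,0,3,0,0,0],[0,0,0,3,0,0,0],[0,0,0,1.2,0,0,0],[0,0,0,0.5,0,0,0],[0,0,0,0,0,0,0],[0,0,0,0,0,0,0]]' 30
python3 - <<'E'
from h import *
plan(.5855,.354,.012,172,0)
E
```

```text
time_s: 10.2
tcp_pos: [0.5869, 0.3551, 0.0194]
eef_rot: [-78.2, 89.6, 3.8]
contact_force: [0.2, 1.0, -1.5]
gripper_width: 0.0302
t 10.2 tcp [0.5869 0.3551 0.0194] J [ 48.  32. -11.   0. -47. -56.] w 0.0302 F [ 0.2  1.  -1.5]
shift now-axes cm [ 0.74  0.13 -0.13] turn rad [0.001 0.001 0.006]
```

```bash
python3 -m creep '[[0,0,0,0.4,0.1,0,0],[0,0,0,0.3,0,0,0],[0,0,0,0,0,0,0],[0,0,0,0,0,0,0]]' 30
python3 - <<'E'
from h import *
plan(.5855,.354,.012,172,0)
E
```

```text
time_s: 10.6
tcp_pos: [0.5855, 0.3552, 0.0117]
eef_rot: [-81.9, 89.7, 0.2]
contact_force: [-0.4, 0.4, 4.1]
gripper_width: 0.0296
t 10.6 tcp [0.5855 0.3552 0.0117] J [ 48.  32. -12.   0. -46. -56.] w 0.0296 F [-0.4  0.4  4.1]
shift now-axes cm [-0.03 -0.01 -0.12] turn rad [0.001 0.001 0.006]
```

```bash
python3 -m creep '[[0,0,0,0,0,0,60],[0,0,0,0,0,0,60],[0,0,0,0,0,0,60],[0,0,0,0,0,0,60],[0,0,0,-1,0,0,60],[0,0,0,-3,0,0,80],[0,0,0,-4,0,0,100],[0,0,0,-4,0,0,100]]' 30
python3 - <<'E'
from h import *
plan(.42,-.17,.15,48.5,16)
im,d=r.capture('scene');P=cloud('scene',d);cv2.imwrite('pics/s3.png',cv2.resize(im[105:240,260:430],None,fx=4,fy=4))
print(topfit(P,(.5855,.354),.07,.026,.038),topfit(P,(.5855,.354),.08,.0055,.012))
E
```

```text
time_s: 11.4
tcp_pos: [0.5844, 0.3545, 0.1325]
eef_rot: [-100.9, 89.7, -18.9]
contact_force: [0.7, 0.6, 0.6]
gripper_width: 0.0711
t 11.4 tcp [0.5844 0.3545 0.1325] J [ 48.  25.  -5.   0. -60. -56.] w 0.0711 F [0.7 0.6 0.6]
shift now-axes cm [ -1.74   9.01 -54.22] turn rad [-0.985 -0.003  0.004]
[[-0.062, -0.0, 0.0, -0.11, 0.56, -3.39], [-0.062, -0.0, 0.0, -0.11, 0.77, -3.35], [-0.062, -0.0, 0.0, -0.11, 0.98, -3.29], [-0.062, -0.0, 0.0, -0.11, 1.18, -3.23], [-0.062, -0.0, 0.0, -0.11, 1.37, -3.15], [-0.062, -0.0, 0.0, -0.11, 1.56, -3.06], [-0.062, -0.0, 0.0, -0.11, 1.75, -2.96], [-0.062, -0.0, 0.0, -0.11, 1.93, -2.84], [-0.062, -0.0, 0.0, -0.11, 2.1, -2.72], [-0.062, -0.0, 0.0, -0.11, 2.26, -2.58], [-0.062, -0.0, 0.0, -0.11, 2.42, -2.44], [-0.062, -0.0, 0.0, -0.11, 2.56, -2.29], [-0.062, -0.0, 0.0, -0.11, 2.7, -2.13], [-0.062, -0.0, 0.0, -0.11, 2.82, -1.95], [-0.062, -0.0, 0.0, -0.11, 2.94, -1.78], [-0.062, -0.0, 0.0, -0.11, 3.04, -1.59]]
c=(586.9,354.4) 103.7x31.3 longaxis 82.7 n=355 zmed=32.5 c=(585.7,355.8) 133.9x64.4 longaxis 83.1 n=266 zmed=7.5
```

```bash
python3 -m creep '[[-0.06,0,0,-0.1,0.5,-3.4,100],[-0.06,0,0,-0.1,0.8,-3.4,100],[-0.06,0,0,-0.1,1,-3.3,100],[-0.06,0,0,-0.1,1.2,-3.2,100],[-0.06,0,0,-0.1,1.4,-3.2,100],[-0.06,0,0,-0.1,1.6,-3.1,100],[-0.06,0,0,-0.1,1.7,-3,100],[-0.06,0,0,-0.1,1.9,-2.8,100]]' 30;  python3 -m creep '[[-0.06,0,0,-0.1,2.1,-2.7,100],[-0.06,0,0,-0.1,2.2,-2.6,100],[-0.06,0,0,-0.1,2.4,-2.5,100],[-0.06,0,0,-0.1,2.5,-2.3,100],[-0.06,0,0,-0.1,2.7,-2.1,100],[-0.06,0,0,0,2.8,-2,100],[-0.06,0,0,0,2.5,-1.4,100],[0,0,0,0,0,0,100]]' 30
python3 - <<'E'
from h import *
cam=K('wrist');im,d=r.capture('wrist');P=cloud('wrist',d,cam);cv2.imwrite('pics/w4.png',im)
print(topfit(P,(.411,-.179),.05,.043,.056))
plan(.411,-.179,.15,48.5,0)
E
```

```text
time_s: 12.25
tcp_pos: [0.5005, 0.0905, 0.1394]
eef_rot: [-112.9, 89.7, -3.2]
contact_force: [0.6, -0.8, -0.4]
gripper_width: 0.0874
time_s: 13.05
tcp_pos: [0.4264, -0.1328, 0.144]
eef_rot: [-142.6, 89.7, -9.1]
contact_force: [0.1, -0.8, 0.3]
gripper_width: 0.0877
c=(410.8,-178.0) 43.6x36.5 longaxis -41.5 n=2653 zmed=48.1
t 13.1 tcp [ 0.4273 -0.1319  0.1441] J [  8.   3. -34.   0. -53.  35.] w 0.0872 F [ 0.2 -0.7 -0.1]
shift now-axes cm [-0.59  4.42 -2.3 ] turn rad [-0.088 -0.005  0.004]
```

View pics/w4.png

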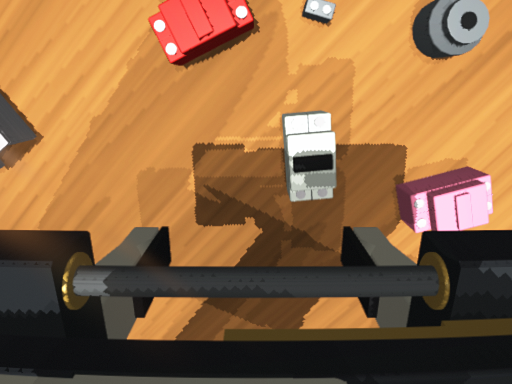

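White breaker with black toggle at (310,155), confirmed. The red one (200,28) and the pink one (448,200) stay untouched.

```bash
python3 -m creep '[[-0.05,0,0,0,2.2,-1.1,100],[-0.038,0,0,0,2.2,-1.2,100],[0,0,0,3,0,0,90],[0,0,0,4,0,0,80],[0,0,0,3,0,0,80],[0,0,0,1,0,0,80],[0,0,0,0,0,0,80]]' 30
python3 - <<'E'
from h import *
plan(.411,-.1785,.010,48.5,0)
E
```

```text
time_s: 13.8
tcp_pos: [0.4132, -0.1778, 0.0328]
eef_rot: [-163.2, 89.9, -24.5]
contact_force: [0.2, -0.5, 0.5]
gripper_width: 0.0701
t 13.8 tcp [ 0.4132 -0.1778  0.0328] J [  2.  13. -41.   0. -36.  47.] w 0.0701 F [ 0.2 -0.5  0.5]
shift now-axes cm [2.28 0.2  0.12] turn rad [ 0.003 -0.002  0.001]
```

```bash
python3 -m creep '[[0,0,0,1.2,0.1,0.1,80],[0,0,0,1,0.1,0,80],[0,0,0,0,0,0,0],[0,0,0,0,0,0,0],[0,0,0,0,0,0,0],[0,0,0,0,0,0,0],[0,0,0,0,0,0,0],[0,0,0,0,0,0,0]]' 30; python3 -m creep '[[0,0,0,0,0,0,0],[0,0,0,0,0,0,0],[0,0,0,-0.5,0,0,0],[0,0,0,-2,0,0,0],[0,0,0,-4,0,0,0],[0,0,0,-4,0,0,0],[0,0,0,-1,0,0,0]]' 30
python3 - <<'E'
from h import *
plan(.3825,.3385,.12,-1,0)
plan(.44,.1,.12,24,8)
E
```

```text
time_s: 14.6
tcp_pos: [0.4118, -0.1791, 0.0119]
eef_rot: [-148.3, 89.7, -9.6]
contact_force: [-0.8, 0.9, 5.1]
gripper_width: 0.0358
time_s: 15.3
tcp_pos: [0.4131, -0.1792, 0.1306]
eef_rot: [-146.0, 89.3, -7.3]
contact_force: [0.5, 0.2, -1.7]
gripper_width: 0.0361
t 15.3 tcp [ 0.4131 -0.1792  0.1306] J [  2.   4. -35.   0. -51.  47.] w 0.0361 F [ 0.5  0.2 -1.7]
shift now-axes cm [  0.95 -36.85  36.49] turn rad [ 0.867 -0.006  0.01 ]
t 15.3 tcp [ 0.4131 -0.1792  0.1306] J [  2.   4. -35.   0. -51.  47.] w 0.0361 F [ 0.5  0.2 -1.7]
shift now-axes cm [  1.05 -22.73  16.43] turn rad [ 0.431 -0.008  0.008]
[[0.054, -0.001, 0.001, 0.13, -2.84, 2.05], [0.054, -0.001, 0.001, 0.13, -2.73, 2.2], [0.054, -0.001, 0.001, 0.13, -2.6, 2.35], [0.054, -0.001, 0.001, 0.13, -2.47, 2.48], [0.054, -0.001, 0.001, 0.13, -2.34, 2.61], [0.054, -0.001, 0.001, 0.13, -2.19, 2.73], [0.054, -0.001, 0.001, 0.13, -2.04, 2.85], [0.054, -0.001, 0.001, 0.13, -1.89, 2.95]]
```

```bash
python3 -m creep '[[0.05,0,0,0.1,-2.8,2,0],[0.05,0,0,0.1,-2.8,2.2,0],[0.05,0,0,0.1,-2.6,2.3,0],[0.05,0,0,0.1,-2.5,2.5,0],[0.06,0,0,0.1,-2.4,2.6,0],[0.06,0,0,0.1,-2.2,2.8,0],[0.06,0,0,0.1,-2,2.9,0],[0.06,0,0,0.1,-1.9,3,0]]' 30
python3 - <<'E'
from h import *
plan(.3825,.3385,.11,-1,8)
E
```

```text
time_s: 16.1
tcp_pos: [0.4362, 0.1029, 0.118]
eef_rot: [-126.5, 89.7, -13.3]
contact_force: [0.7, -0.3, -1.3]
gripper_width: 0.0359
t 16.1 tcp [0.4362 0.1029 0.118 ] J [ 39.   5. -36.   0. -49. -16.] w 0.0359 F [ 0.7 -0.3 -1.3]
shift now-axes cm [ 0.75 -4.38 23.76] turn rad [ 0.424 -0.002  0.004]
[[0.053, -0.0, 0.001, 0.09, -0.55, 2.97], [0.053, -0.0, 0.001, 0.09, -0.39, 2.99], [0.053, -0.0, 0.001, 0.1, -0.23, 3.01], [0.053, -0.0, 0.001, 0.1, -0.07, 3.02], [0.053, -0.0, 0.001, 0.1, 0.09, 3.02], [0.053, -0.0, 0.001, 0.1, 0.25, 3.01], [0.053, -0.0, 0.001, 0.1, 0.41, 2.99], [0.053, -0.0, 0.001, 0.1, 0.57, 2.97]]
```

```bash
python3 -m creep '[[0.05,0,0,0.1,-0.6,3,0],[0.05,0,0,0.1,-0.4,3,0],[0.05,0,0,0.1,-0.2,3,0],[0.055,0,0,0.1,-0.1,3,0],[0.055,0,0,0.1,0.1,3,0],[0.055,0,0,0.1,0.2,3,0],[0.055,0,0,0.1,0.4,3,0],[0.055,0,0,0.1,0.6,2.8,0]]' 30; python3 -m creep '[[0,0,0,0,0,0,0]]'
python3 - <<'E'
from h import *
im,d=r.capture('wrist');cv2.imwrite('pics/w5.png',im)
plan(.3825,.3385,.012,-1,0)
E
```

```text
time_s: 16.9
tcp_pos: [0.3816, 0.3362, 0.1094]
eef_rot: [-108.2, 89.7, -19.3]
contact_force: [0.6, 0.3, -1.7]
gripper_width: 0.0361
time_s: 17.0
tcp_pos: [0.3818, 0.338, 0.1093]
eef_rot: [-98.2, 89.7, -9.0]
contact_force: [0.2, -1.2, -0.8]
gripper_width: 0.0358
t 17.05 tcp [0.3817 0.3363 0.1091] J [ 64.  11. -29.   0. -49. -65.] w 0.0359 F [ 0.  -0.7 -1.1]
shift now-axes cm [ 9.71 -0.04  0.23] turn rad [ 0.003 -0.002  0.004]
```

View pics/w5.png

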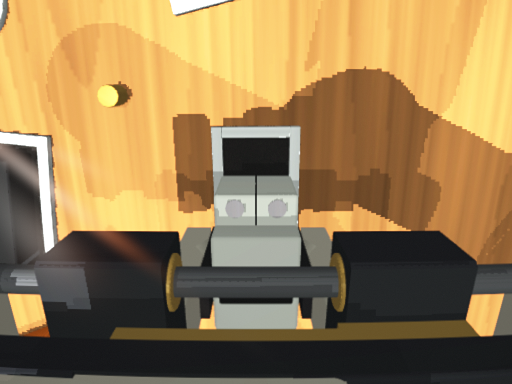

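```bash
python3 -c "
from h import *
q=onplane('wrist',[[212,127],[300,127]],.007);print(q.round(4),q.mean(0)[:2]+np.r_[0.001,.051])"; python3 -m creep '[[0,0,0,2,0,0.2,0],[0,0,0,3,0,0,0],[0,0,0,3,0,0,0],[0,0,0,1,0,0,0],[0,0,0,0.3,0,0,0],[0,0,0,0,0,0,0],[0,0,0,0,0,0,0]]' 30
python3 - <<'E'
from h import *
plan(.3825,.3385,.012,-1,0)
E
```

```text
[[0.4149 0.2889 0.007 ]
 [0.3481 0.2898 0.007 ]] [0.38251072 0.34035293]
time_s: 17.75
tcp_pos: [0.3834, 0.3379, 0.0181]
eef_rot: [-82.0, 89.7, 7.1]
contact_force: [-0.2, -0.6, -1.1]
gripper_width: 0.0357
t 17.75 tcp [0.3834 0.3379 0.0181] J [ 64.  19. -35.   0. -36. -65.] w 0.0357 F [-0.2 -0.6 -1.1]
shift now-axes cm [0.61 0.1  0.06] turn rad [0.002 0.001 0.006]
```

```bash
python3 -m creep '[[0,0,0,0.3,0.1,0.1,0],[0,0,0,0.2,0,0,0],[0,0,0,0,0,0,0],[0,0,0,0,0,0,0]]' 30
python3 - <<'E'
from h import *
plan(.3825,.3385,.012,-1,0)
E
```

```text
time_s: 18.15
tcp_pos: [0.3823, 0.3393, 0.0138]
eef_rot: [-76.9, 89.6, 12.2]
contact_force: [-5.1, -1.7, 15.9]
gripper_width: 0.0358
t 18.15 tcp [0.3823 0.3393 0.0138] J [ 64.  19. -35.   1. -36. -65.] w 0.0358 F [-5.1 -1.7 15.9]
shift now-axes cm [ 0.18 -0.02 -0.08] turn rad [0.002 0.001 0.006]
```

```bash
python3 -m creep '[[0,0,0,0,0,0,60],[0,0,0,0,0,0,60],[0,0,0,0,0,0,60],[0,0,0,0,0,0,60],[0,0,0,-1,0,0,60],[0,0,0,-3,0,0,80],[0,0,0,-4,0,0,100],[0,0,0,-4,0,0,100]]' 30
python3 - <<'E'
from h import *
plan(.555,-.30,.15,-8,0)
im,d=r.capture('scene');P=cloud('scene',d)
print(topfit(P,(.3825,.339),.05,.030,.058),topfit(P,(.3825,.339),.07,.0055,.012))
E
```

```text
time_s: 18.95
tcp_pos: [0.3811, 0.3378, 0.1336]
eef_rot: [-110.7, 89.7, -21.6]
contact_force: [0.1, 1.5, -0.9]
gripper_width: 0.0711
t 18.95 tcp [0.3811 0.3378 0.1336] J [ 64.  10. -28.   0. -53. -65.] w 0.0711 F [ 0.1  1.5 -0.9]
shift now-axes cm [ -1.44 -18.4  -63.5 ] turn rad [ 0.124 -0.001  0.005]
c=(384.1,339.9) 71.1x38.7 longaxis 88.0 n=288 zmed=45.4 c=(384.6,340.3) 102.7x68.7 longaxis 89.1 n=193 zmed=7.5
```

```bash
python3 -m creep '[[0,0,0,-0.2,-0.6,-2,100],[0,0,0,-0.2,-1.1,-4,100],[0,0,0,-0.2,-1.2,-4.1,100],[0,0,0,-0.2,-1.2,-4.1,100],[0,0,0,-0.2,-1.2,-4.1,100],[0,0,0,-0.2,-1.2,-4.1,100],[0,0,0,-0.2,-1.2,-4.1,100],[0,0,0,0,-1.2,-4.1,100]]' 30;python3 -m creep '[[0,0,0,0,-1.2,-4.1,100],[0,0,0,0,-1.2,-4.1,100],[0,0,0,0,-1.2,-4.1,100],[0,0,0,0,-1.2,-4.1,100],[0,0,0,0,-1.2,-4.1,100],[0.06,0,0,0,-1.2,-4.1,100],[0.06,0,0,0,-1.2,-4.1,100],[0,0,0,0,-1,-3,100]]' 30;  python3 -m creep '[[0,0,0,0,0,0,100]]'
python3 - <<'E'
from h import *
cam=K('wrist');im,d=r.capture('wrist');P=cloud('wrist',d,cam);cv2.imwrite('pics/w6.png',im)
print(topfit(P,(.565,-.342),.05,.023,.034))
print([(m['score'],m['rect']) for m in r.look_for('fan','wrist')])
plan(.565,-.342,.11,-8,0)
E
```

```text
time_s: 19.8
tcp_pos: [0.4657, 0.0294, 0.1477]
eef_rot: [-91.5, 89.6, -2.4]
contact_force: [1.3, 0.7, 0.4]
gripper_width: 0.0876
time_s: 20.6
tcp_pos: [0.5482, -0.2915, 0.1476]
eef_rot: [-95.1, 89.7, -13.1]
contact_force: [0.7, 0.5, -0.2]
gripper_width: 0.0872
time_s: 20.7
tcp_pos: [0.5482, -0.2925, 0.1471]
eef_rot: [-100.1, 89.7, -18.1]
contact_force: [-0.1, -0.2, -0.3]
gripper_width: 0.0873
c=(565.7,-341.2) 50.4x49.5 longaxis -7.9 n=3742 zmed=28.5
[(0.87, [195.2, 87.4, 260.5, 154.4])]
t 20.8 tcp [ 0.5476 -0.2898  0.1471] J [-10.  19. -13.  -0. -58.   2.] w 0.0878 F [-0.9  1.2  0.2]
shift now-axes cm [ 3.73 -2.42 -4.93] turn rad [ 0.002 -0.     0.004]
```

Fan fits 50x50 at (565.5,-341.5), turned -8° and 28 mm high. All three cameras agree.

```bash
python3 -m creep '[[0,0,0,1,-1.2,-2.5,100],[0,0,0,2.7,-1.2,-2.4,100],[0,0,0,4,0,0,100],[0,0,0,4,0,0,100],[0,0,0,1.6,0,0,100],[0,0,0,0,0,0,100],[0,0,0,0,0,0,100]]' 30
python3 - <<'E'
from h import *
plan(.5655,-.3415,.0085,-8,0)
E
```

```text
time_s: 21.5
tcp_pos: [0.5665, -0.3403, 0.0153]
eef_rot: [-95.9, 89.7, -13.6]
contact_force: [0.1, 0.7, 0.3]
gripper_width: 0.0876
t 21.5 tcp [ 0.5665 -0.3403  0.0153] J [-14.  30. -15.  -0. -45.   6.] w 0.0876 F [0.1 0.7 0.3]
shift now-axes cm [ 0.68  0.09 -0.13] turn rad [ 0.005 -0.001  0.005]
```

```bash
python3 -m creep '[[0,0,0,0.5,0.1,-0.1,100],[0,0,0,0.2,0,0,30],[0,0,0,0,0,0,0],[0,0,0,0,0,0,0],[0,0,0,0,0,0,0],[0,0,0,0,0,0,0],[0,0,0,0,0,0,0],[0,0,0,0,0,0,0]]' 20; python3 -m creep '[[0,0,0,-0.5,0,0,0],[0,0,0,-2,0,0,0],[0,0,0,-4,0,0,0],[0,0,0,-4,0,0,0],[0,0,0,-1,0,0,0]]' 20
python3 - <<'E'
from h import *
plan(.4075,.159,.12,12.5,16)
E
```

```text
time_s: 22.3
tcp_pos: [0.5649, -0.3419, 0.0075]
eef_rot: [-92.8, 89.7, -10.6]
contact_force: [-0.3, -0.1, 1.6]
gripper_width: 0.0498
time_s: 22.8
tcp_pos: [0.5666, -0.3428, 0.1279]
eef_rot: [-100.7, 89.3, -18.4]
contact_force: [1.2, -0.1, -0.9]
gripper_width: 0.0499
t 22.8 tcp [ 0.5666 -0.3428  0.1279] J [-14.  23.  -9.   0. -57.   7.] w 0.0499 F [ 1.2 -0.1 -0.9]
shift now-axes cm [ 0.41 22.53 47.58] turn rad [-0.353 -0.004  0.012]
[[-0.022, -0.0, 0.001, 0.03, 1.41, 2.97], [-0.022, -0.0, 0.001, 0.03, 1.34, 3.0], [-0.022, -0.0, 0.001, 0.03, 1.28, 3.03], [-0.022, -0.0, 0.001, 0.03, 1.21, 3.06], [-0.022, -0.0, 0.001, 0.03, 1.14, 3.09], [-0.022, -0.0, 0.001, 0.03, 1.07, 3.11], [-0.022, -0.0, 0.001, 0.04, 1.0, 3.13], [-0.022, -0.0, 0.001, 0.04, 0.93, 3.15], [-0.022, -0.0, 0.001, 0.04, 0.86, 3.17], [-0.022, -0.0, 0.001, 0.04, 0.79, 3.19], [-0.022, -0.0, 0.001, 0.04, 0.72, 3.21], [-0.022, -0.0, 0.001, 0.04, 0.65, 3.22], [-0.022, -0.0, 0.001, 0.04, 0.58, 3.24], [-0.022, -0.0, 0.001, 0.05, 0.51, 3.25], [-0.022, -0.0, 0.001, 0.05, 0.44, 3.26], [-0.022, -0.0, 0.001, 0.05, 0.36, 3.27]]
```

```bash
python3 -m creep '[[-0.02,0,0,0,1.4,3,0],[-0.02,0,0,0,1.3,3,0],[-0.02,0,0,0,1.3,3,0],[-0.02,0,0,0,1.2,3.1,0],[-0.02,0,0,0,1.1,3.1,0],[-0.02,0,0,0,1.1,3.1,0],[-0.02,0,0,0,1,3.1,0],[-0.02,0,0,0,0.9,3.2,0]]' 20;python3 -m creep '[[-0.02,0,0,0,0.9,3.2,0],[-0.02,0,0,0,0.8,3.2,0],[-0.02,0,0,0,0.7,3.2,0],[-0.02,0,0,0,0.7,3.2,0],[-0.03,0,0,0,0.6,3.2,0],[-0.03,0,0,0,0.5,3.2,0],[-0.03,0,0,0,0.4,3.3,0],[-0.02,0,0,0,0.4,2.8,0]]' 20;  python3 -m creep '[[0,0,0,0,0,0,0]]'
python3 - <<'E'
from h import *
cam=K('wrist');im,d=r.capture('wrist');P=cloud('wrist',d,cam);cv2.imwrite('pics/w7.png',im)
plan(.4075,.159,.012,12.5,0)
E
```

```text
time_s: 23.6
tcp_pos: [0.4868, -0.0887, 0.1217]
eef_rot: [-99.2, 89.7, -7.8]
contact_force: [-0.0, 0.2, -1.7]
gripper_width: 0.05
time_s: 24.4
tcp_pos: [0.4119, 0.1587, 0.1213]
eef_rot: [-106.6, 89.7, -4.3]
contact_force: [0.6, 0.3, -1.7]
gripper_width: 0.0498
time_s: 24.5
tcp_pos: [0.412, 0.1597, 0.1214]
eef_rot: [-102.2, 89.7, 0.3]
contact_force: [0.3, 0.4, 0.1]
gripper_width: 0.0498
t 24.55 tcp [0.412  0.1585 0.1213] J [ 47.   4. -36.   0. -49. -35.] w 0.0501 F [-0.3 -0.5 -0.8]
shift now-axes cm [10.92  0.48  0.17] turn rad [-0.001 -0.002  0.005]
```

View pics/w7.png

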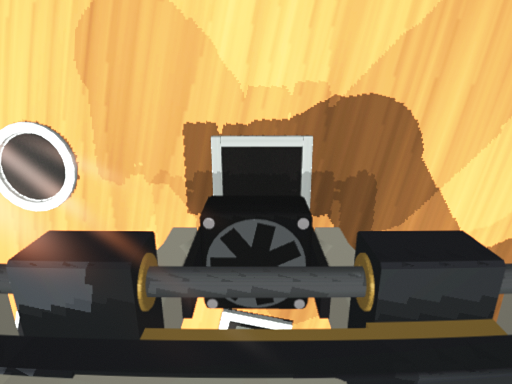

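```bash
python3 -c "
from h import *
q=onplane('wrist',[[211,137],[312,137]],.007);t=np.radians(12.5);print(q.round(4),q.mean(0)[:2]+.041*np.r_[-np.sin(t),np.cos(t)])"; python3 -m creep '[[0,0,0,2,0.4,0.2,0],[0,0,0,3,0.1,0,0],[0,0,0,3,0,0,0],[0,0,0,2,0,0,0],[0,0,0,0.5,0,0,0],[0,0,0,0,0,0,0],[0,0,0,0,0,0,0]]' 20
python3 - <<'E'
from h import *
plan(.4075,.159,.0095,12.5,0)
E
```

```text
[[0.456  0.1295 0.007 ]
 [0.3771 0.1122 0.007 ]] [0.40763977 0.16088573]
time_s: 25.25
tcp_pos: [0.4083, 0.1582, 0.017]
eef_rot: [-104.8, 89.7, -2.6]
contact_force: [-0.0, -0.1, -0.3]
gripper_width: 0.0496
t 25.25 tcp [0.4083 0.1582 0.017 ] J [ 47.  13. -44.   0. -33. -36.] w 0.0496 F [-0.  -0.1 -0.3]
shift now-axes cm [0.75 0.07 0.1 ] turn rad [-0.004 -0.001  0.006]
```

```bash
python3 -m creep '[[0,0,0,0.4,0.1,0.15,0],[0,0,0,0.2,0,0,0],[0,0,0,0,0,0,0],[0,0,0,0,0,0,0]]' 20
python3 - <<'E'
from h import *
plan(.4075,.159,.0095,12.5,0)
E
```

```text
time_s: 25.65
tcp_pos: [0.4065, 0.1595, 0.0104]
eef_rot: [-108.0, 89.7, -5.7]
contact_force: [0.7, 0.4, -0.8]
gripper_width: 0.0498
t 25.65 tcp [0.4065 0.1595 0.0104] J [ 48.  14. -44.   0. -31. -36.] w 0.0498 F [ 0.7  0.4 -0.8]
shift now-axes cm [ 0.09 -0.08 -0.06] turn rad [-0.004 -0.002  0.005]
```

Almost down; 1 mm more, release, lift, then head for the buzzer.

```bash
python3 -m creep '[[0,0,0,0.15,-0.05,0,0],[0,0,0,0,0,0,0],[0,0,0,0,0,0,80],[0,0,0,0,0,0,80],[0,0,0,0,0,0,80],[0,0,0,0,0,0,80],[0,0,0,0,0,0,80],[0,0,0,0,0,0,80]]' 20; python3 -m creep '[[0,0,0,-0.5,0,0,90],[0,0,0,-2,0,0,100],[0,0,0,-4,0,0,100],[0,0,0,-4,0,0,100],[0,0,0,0,0,0,100]]' 20
python3 - <<'E'
from h import *
im,d=r.capture('scene');P=cloud('scene',d)
print(topfit(P,(.4075,.159),.045,.024,.038))
plan(.405,-.29,.13,12.5,0)
E
```

```text
time_s: 26.45
tcp_pos: [0.4069, 0.1594, 0.0086]
eef_rot: [-113.3, 89.7, -11.1]
contact_force: [0.5, -0.3, 0.9]
gripper_width: 0.0705
time_s: 26.95
tcp_pos: [0.409, 0.1616, 0.119]
eef_rot: [-79.5, 89.3, 22.9]
contact_force: [0.8, 0.0, -0.5]
gripper_width: 0.0872
c=(408.9,159.2) 51.3x49.7 longaxis -76.4 n=276 zmed=30.4
t 27.0 tcp [0.4078 0.1609 0.1166] J [ 48.   4. -37.   0. -48. -36.] w 0.0877 F [ 0.1  0.6 -0.3]
shift now-axes cm [ -1.5    9.85 -43.99] turn rad [-0.004  0.002  0.01 ]
```

```bash
python3 -m creep '[[0,0,0,-0.3,0,-2,100],[0,0,0,-0.3,-0.1,-3.8,100],[0,0,0,-0.3,-0.1,-4,100],[0,0,0,-0.3,-0.1,-4,100],[0,0,0,-0.3,0,-4,100],[0,0,0,0,0.5,-4,100],[0,0,0,0,1.2,-4,100],[0,0,0,0,1.7,-4,100]]' 20; python3 -m creep '[[0,0,0,0,1.8,-4,100],[0,0,0,0,1.9,-4,100],[0,0,0,0,1.8,-4,100],[0,0,0,0,1.3,-2,100],[0,0,0,0,0,0,100],[0,0,0,0,0,0,100]]' 20;  python3 - <<'E'
from h import *
cam=K('wrist');im,d=r.capture('wrist');P=cloud('wrist',d,cam);cv2.imwrite('pics/w8.png',im)
print(topfit(P,(.403,-.3295),.04,.041,.048))
print([(m['score'],m['rect']) for m in r.look_for('buzzer','wrist')])
plan(.403,-.3295,.11,12.5,0)
E
```

```text
time_s: 27.8
tcp_pos: [0.4389, -0.1399, 0.1284]
eef_rot: [-116.2, 89.8, -13.9]
contact_force: [1.0, -0.5, -1.3]
gripper_width: 0.0875
time_s: 28.4
tcp_pos: [0.4017, -0.2897, 0.1282]
eef_rot: [-105.7, 89.8, -3.6]
contact_force: [-0.7, 0.6, 0.9]
gripper_width: 0.0876
c=(403.1,-328.2) 31.1x31.0 longaxis -42.8 n=1485 zmed=44.0
[(0.67, [236.5, 110.0, 296.6, 167.1])]
t 28.5 tcp [ 0.4025 -0.289   0.1286] J [-13.   9. -29.  -0. -52.  25.] w 0.0878 F [-0.7 -1.4 -0.3]
shift now-axes cm [ 1.87  0.82 -3.97] turn rad [-0.004 -0.001  0.004]
```

```bash
python3 -m creep '[[0,0,0,0,0.4,-2,100],[0,0,0,2,0.4,-1.9,100],[0,0,0,4,0,0,100],[0,0,0,4,0,0,100],[0,0,0,1,0,0,100],[0,0,0,0,0,0,100],[0,0,0,0,0,0,100]]' 20
python3 - <<'E'
from h import *
plan(.4031,-.3288,.010,12.5,0)
E
```

```text
time_s: 29.2
tcp_pos: [0.4049, -0.3294, 0.0204]
eef_rot: [-117.1, 89.6, -14.8]
contact_force: [0.4, 0.5, 0.3]
gripper_width: 0.0877
t 29.2 tcp [ 0.4049 -0.3294  0.0204] J [-18.  19. -33.  -0. -37.  30.] w 0.0877 F [0.4 0.5 0.3]
shift now-axes cm [1.04 0.17 0.1 ] turn rad [-0.003 -0.003  0.006]
```

```bash
python3 -m creep '[[0,0,0,0.6,0.15,0.1,100],[0,0,0,0.4,0,0,30],[0,0,0,0,0,0,0],[0,0,0,0,0,0,0],[0,0,0,0,0,0,0],[0,0,0,0,0,0,0],[0,0,0,0,0,0,0],[0,0,0,0,0,0,0]]' 20; python3 -m creep '[[0,0,0,-0.5,0,0,0],[0,0,0,-2,0,0,0],[0,0,0,-4,0,0,0],[0,0,0,-4,0,0,0],[0,0,0,-1,0,0,0]]' 20
python3 - <<'E'
from h import *
plan(.6035,.1865,.12,12.5,0)
E
```

```text
time_s: 30.0
tcp_pos: [0.4021, -0.3289, 0.0092]
eef_rot: [-113.0, 89.7, -10.8]
contact_force: [-0.0, 0.0, 1.4]
gripper_width: 0.0452
time_s: 30.5
tcp_pos: [0.4036, -0.3298, 0.1287]
eef_rot: [-121.6, 89.3, -19.3]
contact_force: [0.7, -0.4, -0.5]
gripper_width: 0.0451
t 30.5 tcp [ 0.4036 -0.3298  0.1287] J [-18.  11. -27.   0. -52.  30.] w 0.0451 F [ 0.7 -0.4 -0.5]
shift now-axes cm [  0.89 -30.53  46.18] turn rad [-0.003 -0.006  0.01 ]
```

```bash
python3 -m creep '[[0,0,0,0,-1,1.5,0],[0,0,0,0,-2,3,0],[0,0,0,0,-2.1,3.2,0],[0,0,0,0,-2.1,3.2,0],[0,0,0,0,-2.1,3.2,0],[0,0,0,0,-2.1,3.2,0],[0,0,0,0,-2.1,3.2,0],[0,0,0,0,-2.1,3.2,0]]' 20; python3 -m creep '[[0,0,0,0,-2.1,3.2,0],[0,0,0,0,-2.1,3.2,0],[0,0,0,0,-2.1,3.2,0],[0,0,0,0,-2.1,3.2,0],[0,0,0,0,-2.1,3.2,0],[0,0,0,0,-2.1,3.2,0],[0,0,0,0,-1.5,2,0],[0,0,0,0,0,0,0]]' 20;  python3 - <<'E'
from h import *
cam=K('wrist');im,d=r.capture('wrist');P=cloud('wrist',d,cam);cv2.imwrite('pics/w9.png',im)
plan(.6035,.1865,.011,12.5,0)
E
```

```text
time_s: 31.3
tcp_pos: [0.5035, -0.0624, 0.1242]
eef_rot: [-111.4, 89.7, -9.1]
contact_force: [-0.5, 0.1, 0.2]
gripper_width: 0.0454
time_s: 32.1
tcp_pos: [0.5972, 0.1759, 0.1237]
eef_rot: [-114.8, 89.7, -12.4]
contact_force: [-0.5, -0.9, -1.3]
gripper_width: 0.045
t 32.15 tcp [0.5962 0.1743 0.1236] J [ 34.  20. -14.   0. -55. -22.] w 0.0454 F [-0.3  0.7 -1.3]
shift now-axes cm [11.26 -0.94  1.05] turn rad [-0.003 -0.002  0.003]
```

View pics/w9.png

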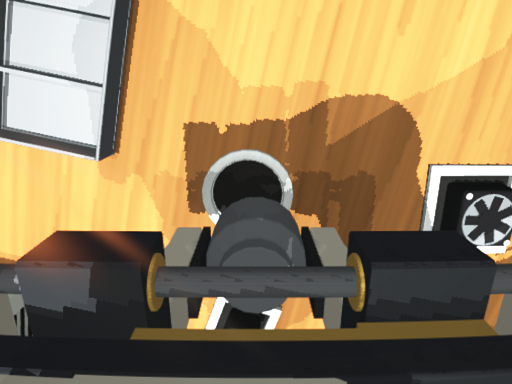

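```bash
python3 -m creep '[[0,0,0,1,-0.5,0.6,0],[0,0,0,3,-0.4,0.5,0],[0,0,0,3,0,0,0],[0,0,0,2.5,0,0,0],[0,0,0,0.8,0,0,0],[0,0,0,0,0,0,0],[0,0,0,0,0,0,0]]' 20
python3 - <<'E'
from h import *
plan(.6035,.1865,.011,12.5,0)
E
```

```text
time_s: 32.85
tcp_pos: [0.6039, 0.1857, 0.0225]
eef_rot: [-107.2, 89.7, -5.0]
contact_force: [0.9, 0.7, -0.8]
gripper_width: 0.0453
t 32.85 tcp [0.6039 0.1857 0.0225] J [ 35.  27. -19.   0. -44. -23.] w 0.0453 F [ 0.9  0.7 -0.8]
shift now-axes cm [1.15 0.03 0.09] turn rad [-0.004 -0.002  0.006]
```

```bash
python3 -m creep '[[0,0,0,0.5,0,0.1,0],[0,0,0,0.4,0,0,0],[0,0,0,0.2,0,0,0],[0,0,0,0,0,0,0],[0,0,0,0,0,0,0]]' 20
python3 - <<'E'
from h import *
plan(.6035,.1865,.011,12.5,0)
E
```

```text
time_s: 33.35
tcp_pos: [0.6033, 0.1868, 0.0112]
eef_rot: [-108.7, 89.7, -6.4]
contact_force: [-2.0, 0.3, 4.7]
gripper_width: 0.0454
t 33.35 tcp [0.6033 0.1868 0.0112] J [ 35.  28. -19.   0. -43. -23.] w 0.0454 F [-2.   0.3  4.7]
shift now-axes cm [ 0.02 -0.02 -0.04] turn rad [-0.004 -0.002  0.005]
```

```bash
python3 -m creep '[[0,0,0,0,0,0,80],[0,0,0,0,0,0,80],[0,0,0,0,0,0,80],[0,0,0,0,0,0,80],[0,0,0,0,0,0,80],[0,0,0,-0.5,0,0,90],[0,0,0,-2,0,0,100],[0,0,0,-4,0,0,100]]' 20; python3 -m creep '[[0,0,0,-4,0,0,100],[0,0,0,-4,0,-2,100],[0,0,0,0,0,-4,100],[0,0,0,0,0,-4,100],[0,0,0,0,0,-4,100],[0,0,0,0,0,-2,100],[0,0,0,0,0,0,100]]' 20
python3 - <<'E'
from h import *
print(r.get_state()['tcp_pos'])
ims=[]
for n in('scene','side'):
    im,d=r.capture(n);P=cloud(n,d);ims.append(im);print(n)
    for nm,c,rad,a,b in[('battery',(.5855,.354),.07,.022,.04),('bat nest',(.5855,.354),.08,.0055,.012),('breaker step',(.383,.339),.05,.043,.06),('breaker',(.383,.339),.05,.03,.06),('b nest',(.383,.339),.07,.0055,.012),('fan',(.408,.159),.045,.024,.038),('fan nest',(.408,.159),.065,.0055,.012),('buzzer',(.6035,.1865),.04,.042,.05),('z nest',(.6035,.1865),.05,.0055,.012)]:
        print(nm,topfit(P,c,rad,a,b))
cv2.imwrite('pics/f1.png',cv2.resize(ims[0][105:235,250:430],(800,578),interpolation=2))
cv2.imwrite('pics/f2.png',cv2.resize(ims[1][120:215,160:300],(800,543),interpolation=2))
E
```

```text
time_s: 34.15
tcp_pos: [0.6009, 0.1856, 0.0736]
eef_rot: [162.1, 89.8, -95.6]
contact_force: [0.7, 0.4, -0.9]
gripper_width: 0.0857
time_s: 34.85
tcp_pos: [0.6366, 0.0278, 0.1563]
eef_rot: [-114.0, 89.7, -12.0]
contact_force: [0.2, -0.2, 0.1]
gripper_width: 0.0876
[0.63659531 0.02777818 0.15625631]
scene
battery c=(587.9,365.2) 79.8x31.4 longaxis 83.0 n=273 zmed=32.5
bat nest c=(614.5,365.2) 123.5x62.1 longaxis -66.1 n=143 zmed=7.9
breaker step None
breaker None
b nest None
fan None
fan nest c=(409.4,153.1) 82.8x69.3 longaxis 13.0 n=88 zmed=7.0
buzzer None
z nest c=(611.9,174.8) 74.9x42.9 longaxis 30.7 n=89 zmed=6.9
side
battery c=(584.8,351.5) 101.1x31.3 longaxis 81.6 n=149 zmed=30.3
bat nest c=(584.8,353.2) 131.0x62.2 longaxis 81.5 n=72 zmed=6.7
breaker step c=(381.4,337.6) 47.1x35.2 longaxis -87.3 n=102 zmed=48.6
breaker c=(381.9,335.3) 71.9x35.8 longaxis 89.9 n=173 zmed=46.3
b nest c=(382.1,337.1) 102.7x66.2 longaxis 89.5 n=83 zmed=7.0
fan c=(406.1,156.6) 51.1x50.7 longaxis 12.7 n=182 zmed=28.9
fan nest c=(406.5,158.0) 84.0x82.6 longaxis 13.0 n=116 zmed=6.8
buzzer c=(602.2,183.2) 29.1x28.9 longaxis 8.7 n=44 zmed=45.4
z nest c=(596.3,180.0) 74.0x62.3 longaxis -39.6 n=61 zmed=7.1
```

View pics/f1.png

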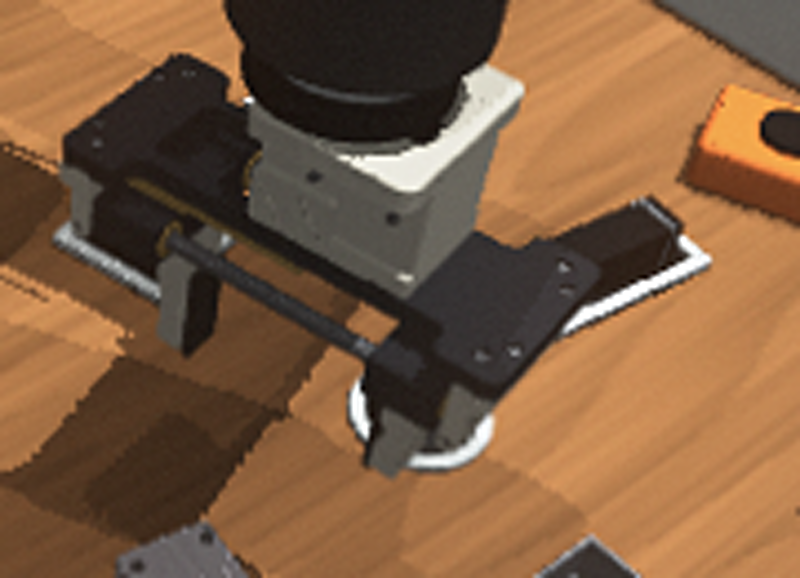

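View pics/f2.png

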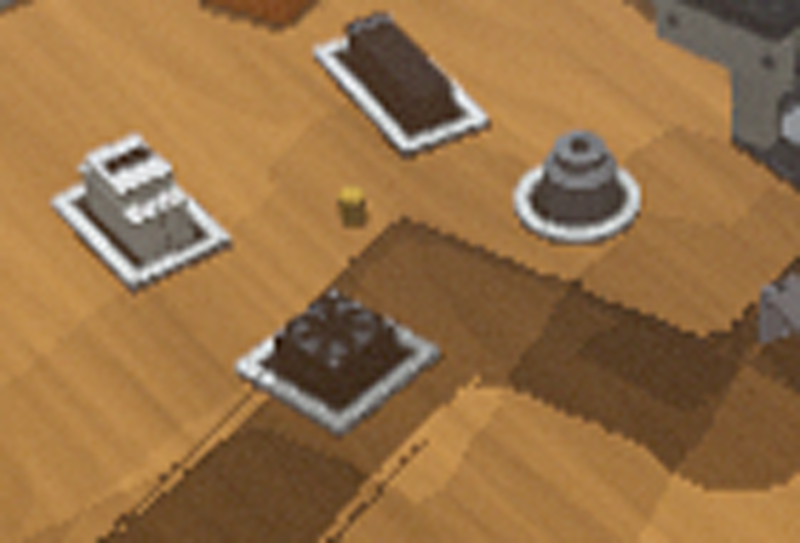

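Side view f2 shows all four seated inside their rims: breaker (130,210), battery (405,75), buzzer (578,185), fan (340,345). The gripper is clear of them all, so I'm handing in.

```bash
python3 -c "
from plant import r
print(r.close_job())"
```

```text
the job is handed in; nothing more can be done
None
```

All four parts are in the nests that match their outlines, and I handed the job in at about 35 s. I drew the battery 75 mm out through the open front of its bay, regripped it at its middle and placed it. The white breaker, the fan and the buzzer followed. The pink and red look-alikes were not touched.

**Last checks:**
- **Side picture:** all four parts stand upright inside their rims. Centres are within about 2 mm of the nest centres for the three rectangular nests. The buzzer was set down within 1 mm of the position I had measured for its nest.
- **Heights:** the tops rose by 1 to 2.5 mm against the bench, which fits the 2 mm recess floors.
- **Forces:** the highest force I saw was about 16 N, when the breaker touched down.

**Incomplete or odd checks:**
- In the last scene picture the arm hid the breaker, fan and buzzer, so those final checks rest on the side camera. Earlier scene readings for the breaker and fan agreed on position, but no scene check of the seated buzzer was possible.
- The final side-camera fit of the buzzer's nest was partly hidden and not usable.
- The buzzer gripped at 45 mm instead of 46 mm, but it looked upright before and after placing.

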